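# Index the sample carousel and dip the needle

## Robot

A 6-joint arm with a two-finger parallel gripper is mounted at the origin on the work surface. World frame = base frame: x ahead of the robot, y to its left, z up, the work surface at z = 0. Lengths are in m, angles in rad, forces in N, time in s.
With the tool pointing down it reaches from about 0.3 to 0.775 m from the base axis. Payload 14.6 kg.
Tool frame: the origin (TCP) lies on the centre line of the jaws, within the pads' length; the fingertips stand 25 mm ahead of it and the grasp point (between the pads) lies 6 mm ahead of it (ctrl.tip_reach is the distance from the TCP to the fingertips, in m); z points along the fingers, y is the line along which they close (so a half turn about z gives the same grasp; the last joint's range is limited). The gripper opens to 94 mm and grips with 3 to 60 N. Pads are 16 mm wide; open, the fingers measure 119 mm over their backs; the gripper's body (75 mm by 177 mm) begins 78 mm behind the grasp point.
Start: joints at [1.062, 0.3, 1.521, -0, 1.321, -0.067], TCP at [0.235, 0.497, 0.23] pointing down, gripper open.
Joint ranges: [-3.03, 3.03], [-0.79, 2.21], [0.23, 2.52], [-1.04, 4.18], [0, 3.07], [-2.55, 2.55]. Speed limits (rad/s): [2.22, 2.22, 2.57, 3.14, 3.14, 3.14].

## Interface

Orientations are given as [roll, pitch, yaw] about the fixed x, y, z axes, in that order (R = Rz(yaw) Ry(pitch) Rx(roll)).
In Python, from station import ctrl gives the robot as it stands. The module is installed in compiled form; this text tells all that it offers.
- The arm moves only by the tool apply_moves, never from a script. Its argument "deltas" is a list of rows, each a list of 7 numbers: the closure in counts, from 0 (fully open) to 255 (shut), then the shift along the world's x, y, z in cm, then the turn, a rotation vector about the world's x, y, z in rad. In form: [[jaw, tx, ty, tz, ax, ay, az], ...]. A call has 1 to 10 rows; each row shifts and turns the commanded pose from where the row before left it; what a row does not reach is not made up. A row lasts 1/10 s, in which the tool goes at most 50 mm and 8.59 degrees, less where a joint would pass 70% of its speed; a pose out of reach is approached as far as the arm can. A call with a gripper value outside its range is refused whole. The fingers move at their own pace and stop on an object; "grip_force" is the grip in N (left out, the last holds). Time passes only in rows, so rows that do not move let the fingers close. It gives the time, the measured TCP pose, the force, the opening and the grip force at its end, in the units of the state.
- ctrl.get_obs(): the state, without advancing time (a new reading comes with each control period).
- ctrl.camera(name): name is "scene" or "top" or "wrist"; returns a dict with "img" (480x640x3 uint8, red, green, blue), "K" (3x3 intrinsics, pixels), "k1" (the pictures are not rectified: a ray, as slopes to the right and down, at radius r is drawn at 1 + k1 r^2 times it, then the intrinsics apply), "pose" (4x4, takes a point from camera to world coordinates); the wrist camera has in their place "hand_eye" (4x4, takes a point from camera to tool coordinates, whose origin is the TCP and whose axes are the flange's). Camera axes: x right, y up, looking along -z (the intrinsics and any distortion apply to the point x, -y, -z); pixel columns grow to the right and rows downward; lengths in m; the calibration is good to about 2 mm. A picture is of the moment at which its call begins: read the wrist's pose just before it. There is no depth.
- ctrl.hand_in(): hands the job in; it is judged then, once.
The state is a dict: "time_s": time; "qpos": joint angles; "joint_vel": joint speeds; "tau": joint torques, N m; "ee_pos": TCP position; "eef_rot": TCP orientation; "force": force on the tool from outside, world axes, zero at the start; "moment": the same for the moment, N m; "grip_width": finger opening in m; "grip_force": force on a finger pad.
Only numpy, scipy, OpenCV 4.12 (cv2) and the standard library are available. Lean on these libraries where they do the work, as an engineer would, in place of code of your own. Each camera call takes 0.05 s, during which the arm holds its last target. There are 200 camera calls.

## Task

Turn the sample carousel by its posts until the tall open bottle clicks into its place right beneath the needle and stays there. Only then swing the sprung lever under the beam all the way to its stop to dip the needle, hold it there for a moment, and let the lever spring back home. Leave the other things on the bench where they stand.

Things in the scene. Friction and masses are not known exactly. Their poses are not given: they have to be found in the camera images.
- sampler: the fixed sampling instrument. Origin on the carousel's turning axis, at bench height; z up. White base plate 350 x 460 mm, 16 mm thick, from x -150 to +200 and y -155 to +305 mm in this frame. A black column (50 mm square, x 155, y 115) behind the carousel carries the beam.
- beam (a point): centre of the underside of the white level beam, 226 mm above the bench (sampler frame x 72, y 120). Beam 34 mm wide (x 55 to 89), 40 mm high, y -90 to +330. It runs above the needle's place and the lever's handle, so the handle can be reached only from under it: tool leaning 25 to 45 degrees from vertical, coming from above and the -x side, tips pointing down and to +x.
- carousel (a joint): carousel angle in rad, grows counter-clockwise from above, no end stops; 0 (or 2 pi) = tall bottle beneath the needle; starts between 0.8 and 5.4. A sprung detent every 72 degrees catches within about 5 degrees; it resists by up to 7 N at a post on the way in, 5 N on the way out. Between catches the disc turns lightly (about 1 N at a post) and stays where left.
- disc (a point): centre of the carousel's aluminium disc, on its top face, 45 mm above the bench. Disc diameter 270 mm; a 52 mm hub stands 30 mm up from it; five places 72 degrees apart on a circle of 72 mm radius; five upright posts near the rim to turn it by.
- bottle_mouth (a point): centre of the tall bottle's open mouth, 150 mm above the bench. The bottle, amber glass, 50 mm diameter, 105 mm tall with a slim open 25 mm neck, is fixed in a place of the carousel, 72 mm from the axis. It is the tallest thing on the disc: the others, also fixed, are three squat jars (50 mm diameter, 61 mm tall) and a small conical flask (72 mm tall).
- needle (a point): tip of the vertical needle that hangs from the black head (50 x 34 mm) under the beam at x 72, y 0 of the sampler's frame, 170 mm above the bench when raised. The lever lowers it by 38 mm.
- lever (a joint): angle of the sprung lever in rad: 0 at rest, 1.047 (60 degrees) at its stop. It turns about an upright axis, clockwise seen from above; a spring returns it to 0 when let go (about 2 N at the handle at rest, 6 N at the stop).
- lever_handle (a point): centre of the top end of the lever's upright black round handle, 18 mm diameter, 58 mm tall (from 42 to 100 mm above the bench), 70 mm from the lever's axis. At rest at x 57, y 210 mm in the sampler's frame; it swings towards +y, to x 57, y 280 mm, bulging to x 48 mm half way.
- lever_pivot (a point): point on the lever's upright turning axis, 100 mm above the bench (x 118, y 245 mm in the sampler's frame)
- jar: bystander: closed jar, 44 mm diameter, 55 mm tall, standing on the base plate in front of the lever; origin under its centre
- reagent: bystander: closed glass bottle, 80 mm diameter, 170 mm tall; origin under its centre
- beaker: bystander: white beaker, 72 mm diameter, 85 mm tall; origin under its centre
- rack: bystander: white vial rack 90 x 160 x 35 mm; origin under its centre
- notebook: bystander: notebook with a pen on it, 200 x 145 mm, 22 mm high; origin under its centre
- amber: bystander: closed amber bottle, 60 mm diameter, 110 mm tall; origin under its centre
- capbox: bystander: open grey box 120 x 90 x 50 mm; origin under its centre
- post0 (a point): centre of the top end of a steel post of the carousel, 14 mm diameter, standing 83 mm up from the disc (45 to 128 mm above the bench), 122 mm from the axis, 36 degrees counter-clockwise from the tall bottle
- post1 (a point): centre of the top end of a steel post of the carousel, 14 mm diameter, standing 83 mm up from the disc (45 to 128 mm above the bench), 122 mm from the axis, 108 degrees counter-clockwise from the tall bottle
- post2 (a point): centre of the top end of a steel post of the carousel, 14 mm diameter, standing 83 mm up from the disc (45 to 128 mm above the bench), 122 mm from the axis, 180 degrees counter-clockwise from the tall bottle
- post3 (a point): centre of the top end of a steel post of the carousel, 14 mm diameter, standing 83 mm up from the disc (45 to 128 mm above the bench), 122 mm from the axis, 252 degrees counter-clockwise from the tall bottle
- post4 (a point): centre of the top end of a steel post of the carousel, 14 mm diameter, standing 83 mm up from the disc (45 to 128 mm above the bench), 122 mm from the axis, 324 degrees counter-clockwise from the tall bottle

How it is judged:
By the outcome, as a careful person would: the job done as asked, in the order asked, and still so for the second after the job is handed in, with the robot touching nothing.
It also fails if it takes over 72 s, if anything falls off the work surface, if the arm or the gripper's body presses on something with over 40 N, if the wrist force passes 120 N, or if a joint passes its speed limit or range.

## Working session

There is one attempt and no reset: what is moved stays moved. The work goes in short steps, Python scripts to look and compute and a tool call to move; the robot and the scene stay as the last step left them, time stands still between calls to the robot, and variables do not carry over. Pictures are saved under pics/ and viewed, at most 10 in all, crops included, and the job is handed in when it is done.

Besides the shell and the picture viewer there is one more tool, called after "Request:" as name(argument=value, ...), one argument or row to a line, values as JSON. apply_moves: Moves the arm, as the interface text tells. Its arguments: {"type":"object","properties":{"deltas":{"type":"array"},"grip_force":{"type":"number"}},"required":["deltas"]}

```bash
mkdir -p pics; cat > h.py <<'E'
import numpy as np, cv2
from station import ctrl
def grab(n,f):
    c=ctrl.camera(n); cv2.imwrite('pics/'+f,c['img'][:,:,::-1])
    np.savez('pics/'+f+'.npz',**{k:v for k,v in c.items() if k!='img'}); return c
def D(c):
    k=np.array(c['K']); return k,np.array([float(c['k1']),0,0,0])
def ray(c,uv):
    K,d=D(c); n=cv2.undistortPoints(np.array([[uv]],float),K,d)[0,0]
    P=np.array(c['pose']); return P[:3,3],P[:3,:3]@np.array([n[0],-n[1],-1])
def atz(c,uv,z):
    o,r=ray(c,uv); return o+r*(z-o[2])/r[2]
def proj(c,p):
    P=np.array(c['pose']); q=(np.atleast_2d(p)-P[:3,3])@P[:3,:3]
    K,d=D(c); return cv2.projectPoints(q*[1,-1,-1],np.zeros(3),np.zeros(3),K,d)[0][:,0]
def load(f): return dict(np.load('pics/'+f+'.npz'))
E
python3 - <<'E'
from h import *
for n in('top','scene'):
    c=grab(n,n+'1.png'); print(n,c['pose'][:3,3],c['pose'][:3,2],c['K'][0],c['k1'])
o=ctrl.get_obs(); print(o['time_s'],o['ee_pos'],o['eef_rot'],o['force'],ctrl.tip_reach)
E
```

```text
top [0.1305481  0.01561569 1.79728635] [-0.2169865   0.01777604  0.97601274] [616.56572748   0.         328.75079442] 0.011269140196019392
scene [1.12550004 1.20957386 1.27688251] [0.35639806 0.68269622 0.63789208] [596.18429884   0.         317.10549155] 0.0022915486896744395
0.1 [0.23506657 0.49700582 0.22995065] [-3.14057054e+00 -8.35692875e-05  2.69978424e+00] [-0.42322909 -0.74644373 -0.394404  ] 0.025
```

View pics/top1.png

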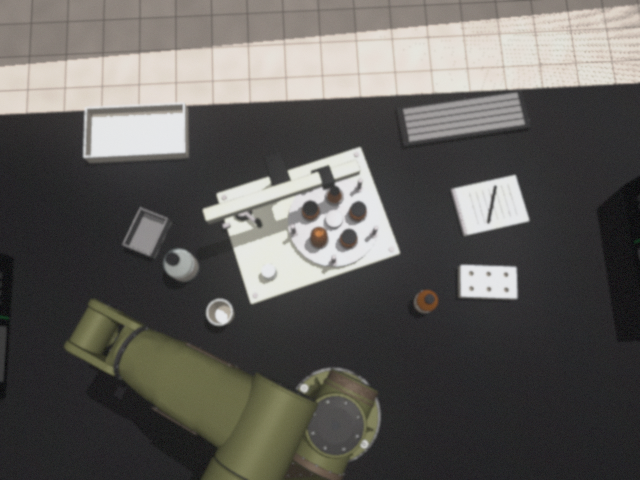

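View pics/scene1.png

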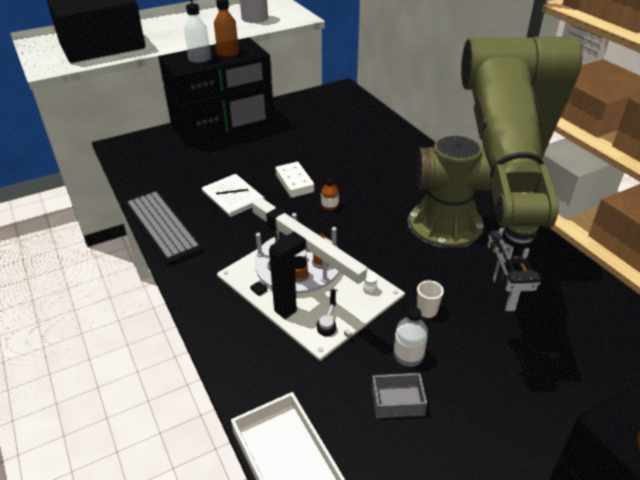

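The top view shows the plate with its corners near (361,149), (399,253), (251,301) and (217,193). The tall amber bottle is at about (319,237), nearest the robot. I'll enlarge that area.

```bash
python3 - <<'E'
import cv2
a=cv2.imread('pics/top1.png')[140:305,200:415]
cv2.imwrite('pics/top1c.png',cv2.resize(a,None,fx=3.6,fy=3.6,interpolation=cv2.INTER_CUBIC))
E
```

```text
(no output)
```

View pics/top1c.png

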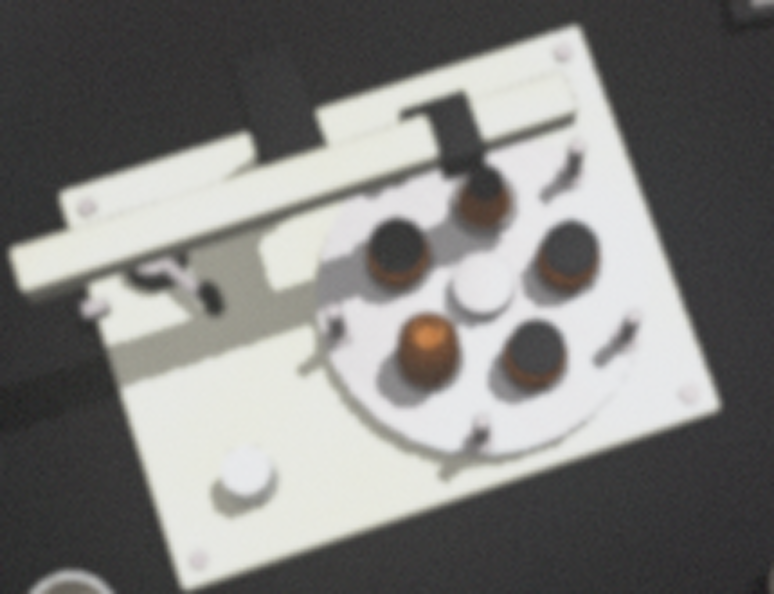

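```bash
cat >> h.py <<'E'
def S(): 
    s=np.load('pics/pose.npy'); return s
def w(p,s=None):
    s=S() if s is None else s; p=np.atleast_2d(np.array(p,float)); c,n=np.cos(s[2]),np.sin(s[2])
    return np.c_[s[0]+c*p[:,0]-n*p[:,1], s[1]+n*p[:,0]+c*p[:,1], p[:,2]]
def inv(p):
    s=S(); d=np.array(p[:2])-s[:2]; c,n=np.cos(s[2]),np.sin(s[2]); return np.array([c*d[0]+n*d[1],-n*d[0]+c*d[1]])
E
python3 - <<'E'
from h import *
from scipy.optimize import least_squares
c=load('top1.png'); f=lambda u,v:(200+u/3.6-.36,140+v/3.6-.36)
uv=np.array([f(580,25),f(720,407),f(186,590),f(60,190)])
P=np.array([[.2,-.155,.016],[-.15,-.155,.016],[-.15,.305,.016],[.2,.305,.016]])
r=least_squares(lambda s:(proj(c,w(P,s))-uv).ravel(),[.5,0,.3]); print(r.x,r.fun)
np.save('pics/pose.npy',r.x)
m=inv(atz(c,f(430,332),.15)); print('mouth',m,np.hypot(*m),np.degrees(np.arctan2(m[1],m[0])))
for p in[(337,318),(483,420),(632,318),(577,151)]:
    q=inv(atz(c,f(*p),.128)); print('post',q,np.hypot(*q),np.degrees(np.arctan2(q[1],q[0])))
print('hub',inv(atz(c,f(483,283),.075)))
print('jar',inv(atz(c,f(247,470),.071)), 'lever handle px',proj(c,w([[.057,.21,.1]]))-[200,140])
print('lever', inv(atz(c,f(207,288),.1)), 'w handle',w([[.057,.21,.1],[.057,.28,.1],[.072,0,0]]))
c=load('scene1.png'); print(proj(c,w(np.r_[P,[[.057,.21,.1],[.072,-.09,.266],[.072,.33,.266]]])))
E
```

```text
[ 0.54596819 -0.03352956  0.27135828] [ 0.0511129  -0.53840502  0.8565427   0.26132767 -0.61997571 -0.01447852
 -0.27731075  0.20904667]
mouth [-0.04126677  0.05921179] 0.07217327684752148 124.87398992466787
post [-0.00316531  0.12221618] 0.12225716150064866 91.48358532406083
post [-0.11477072  0.04152307] 0.12205115610008545 160.1103058590642
post [-0.07621312 -0.09314302] 0.12034974736513905 -129.29132027204957
post [ 0.06399399 -0.09763501] 0.11673828171965397 -56.75752120150359
hub [-0.00117662  0.00184977]
jar [-0.08358755  0.22576909] lever handle px [[57.61228355 80.21374344]]
lever [0.05902039 0.21076554] w handle [[ 0.54459397  0.18406435  0.1       ]
 [ 0.52583115  0.25150289  0.1       ]
 [ 0.61533354 -0.01423066  0.        ]]
[[216.09186224 271.71218498]
 [299.88448714 222.38804899]
 [404.39101132 291.54177478]
 [319.07346153 356.97785779]
 [332.35968262 289.62890681]
 [255.49228329 197.99867323]
 [362.57341739 269.6532574 ]]
```

The pose fit is good to under 1 px, and the mouth and post radii match the given sizes. The carousel is at about 124.3°, so it turns clockwise. I'll straddle post1 loosely (now at 232°), then post2, which ends at 180°. Both strokes stay clear of the beam.

Request:
apply_moves(
  deltas=[
    [146,1.3,-3.2,0.4,0,0,-0.075],
    [146,1.3,-3.2,0.4,0,0,-0.075],
    [146,1.3,-3.2,0.4,0,0,-0.075],
    [146,1.3,-3.2,0.4,0,0,-0.075],
    [146,1.3,-3.2,0.4,0,0,-0.075],
    [146,1.3,-3.2,0.4,0,0,-0.075],
    [146,1.3,-3.2,0.4,0,0,-0.075],
    [146,1.3,-3.2,0.4,0,0,-0.075],
    [146,1.3,-3.2,0,0,0,-0.075],
    [146,1.3,-3.2,0,0,0,-0.075],
  ],
  grip_force=10,
)

```text
time_s: 1.1
ee_pos: [0.3654, 0.1758, 0.2624]
eef_rot: [3.142, 0.0, 1.947]
force: [0.5, -1.0, 0.3]
grip_width: 0.0401
grip_force: 0.0
```

Request:
apply_moves(
  deltas=[
    [146,1.3,-3.2,0,0,0,-0.075],
    [146,1.3,-3.2,0,0,0,-0.075],
    [146,1.3,-3.2,0,0,0,-0.075],
    [146,1.3,-3.2,0,0,0,-0.075],
    [146,1.3,-3.2,0,0,0,-0.075],
    [146,1.3,-3.2,0,0,0,-0.075],
    [146,1.3,-3.2,0,0,0,-0.075],
    [146,1.3,-3.2,0,0,0,-0.075],
    [146,1.3,-3.2,0,0,0,-0.075],
    [146,1.3,-3.2,0,0,0,-0.075],
  ],
)

```text
time_s: 2.1
ee_pos: [0.4954, -0.1442, 0.2622]
eef_rot: [-3.141, 0.0, 1.197]
force: [0.7, 1.1, -0.3]
grip_width: 0.0405
grip_force: 0.0
```

```bash
cat >> h.py <<'E'
def st():
    o=ctrl.get_obs(); print('t',round(o['time_s'],2),'pos',np.round(o['ee_pos'],4),'rpy',np.round(o['eef_rot'],3),'F',np.round(o['force'],1),'w',round(float(o['grip_width']),4),'q',np.round(o['qpos'],2)); return o
def post(k,th,r=.122): return w([[r*np.cos(np.radians(th+36+72*k)),r*np.sin(np.radians(th+36+72*k)),.11]])[0]
def tgt(a):  # tcp straddling at sampler angle a deg
    q=w([[.122*np.cos(np.radians(a)),.122*np.sin(np.radians(a)),.11]])[0]
    y=np.radians(a)+S()[2]; return q,(y+np.pi/2)%np.pi-np.pi/2
E
python3 - <<'E'
from h import *
o=st(); q,y=tgt(124.3+108); print(q,y,(q-o['ee_pos'])*100,y-o['eef_rot'][2])
E
```

```text
t 2.1 pos [ 0.4954 -0.1442  0.2622] rpy [-3.141  0.     1.197] F [ 0.7  1.1 -0.3] w 0.0405 q [-0.35  0.2   1.57  0.    1.37  0.02]
[ 0.49996563 -0.1465241   0.11      ] 1.1841654830485577 [  0.45860653  -0.22855622 -15.21689823] -0.012411550959298134
```

Request:
apply_moves(
  deltas=[
    [146,0.45,-0.25,0,0,0,-0.012],
    [146,0,0,-2.5,0,0,0],
    [146,0,0,-2.5,0,0,0],
    [146,0,0,-2.0,0,0,0],
    [146,0,0,-2.0,0,0,0],
    [146,0,0,-1.6,0,0,0],
    [146,0,0,-1.6,0,0,0],
    [146,0,0,-1.5,0,0,0],
    [146,0,0,-1.5,0,0,0],
  ],
)

```text
time_s: 3.0
ee_pos: [0.4994, -0.1446, 0.1097]
eef_rot: [-3.141, -0.0, 1.189]
force: [-0.0, -0.3, -0.2]
grip_width: 0.0401
grip_force: 0.0
```

```bash
cat >> h.py <<'E'
def arc(a0,a1,n,jaw=146):
    "rows along the arc from the commanded angle a0 to a1, rounded"
    out=[];c=tgt(a0)[0][:2]; yy=0; d=np.radians(a1-a0)/n
    for i in range(1,n+1):
        g=tgt(a0+(a1-a0)*i/n)[0][:2]; s=np.round((g-c)*100*20)/20; c=c+s/100
        out.append([jaw,round(float(s[0]),2)+0.,round(float(s[1]),2)+0.,0,0,0,round(float(d),3)])
    for i in range(0,n,10): print(out[i:i+10])
E
python3 - <<'E'
from h import *
o=st(); print(inv(o['ee_pos']), np.degrees(np.arctan2(*inv(o['ee_pos'])[::-1]))%360)
arc(232.3,142.3,30)
E
```

```text
t 3.0 pos [ 0.4994 -0.1446  0.1097] rpy [-3.141 -0.     1.189] F [-0.  -0.3 -0.2] w 0.0401 q [-0.35  0.37  1.73  0.    1.04  0.03]
[-0.07459729 -0.0945636 ] 231.73156184973018
[[146, -0.6, 0.25, 0, 0, 0, -0.052], [146, -0.55, 0.3, 0, 0, 0, -0.052], [146, -0.55, 0.3, 0, 0, 0, -0.052], [146, -0.55, 0.35, 0, 0, 0, -0.052], [146, -0.5, 0.4, 0, 0, 0, -0.052], [146, -0.5, 0.35, 0, 0, 0, -0.052], [146, -0.5, 0.45, 0, 0, 0, -0.052], [146, -0.45, 0.45, 0, 0, 0, -0.052], [146, -0.45, 0.45, 0, 0, 0, -0.052], [146, -0.4, 0.5, 0, 0, 0, -0.052]]
[[146, -0.35, 0.55, 0, 0, 0, -0.052], [146, -0.35, 0.5, 0, 0, 0, -0.052], [146, -0.35, 0.55, 0, 0, 0, -0.052], [146, -0.3, 0.6, 0, 0, 0, -0.052], [146, -0.25, 0.55, 0, 0, 0, -0.052], [146, -0.25, 0.6, 0, 0, 0, -0.052], [146, -0.2, 0.6, 0, 0, 0, -0.052], [146, -0.15, 0.65, 0, 0, 0, -0.052], [146, -0.15, 0.6, 0, 0, 0, -0.052], [146, -0.1, 0.65, 0, 0, 0, -0.052]]
[[146, -0.05, 0.6, 0, 0, 0, -0.052], [146, -0.05, 0.65, 0, 0, 0, -0.052], [146, 0.0, 0.65, 0, 0, 0, -0.052], [146, 0.05, 0.65, 0, 0, 0, -0.052], [146, 0.05, 0.6, 0, 0, 0, -0.052], [146, 0.1, 0.65, 0, 0, 0, -0.052], [146, 0.1, 0.65, 0, 0, 0, -0.052], [146, 0.2, 0.6, 0, 0, 0, -0.052], [146, 0.2, 0.6, 0, 0, 0, -0.052], [146, 0.2, 0.6, 0, 0, 0, -0.052]]
```

Request:
apply_moves(
  deltas=[
    [146,-0.6,0.2,0,0,0,-0.052],
    [146,-0.55,0.25,0,0,0,-0.052],
    [146,-0.55,0.25,0,0,0,-0.052],
    [146,-0.55,0.3,0,0,0,-0.052],
    [146,-0.5,0.4,0,0,0,-0.052],
    [146,-0.5,0.35,0,0,0,-0.052],
    [146,-0.5,0.45,0,0,0,-0.052],
    [146,-0.45,0.45,0,0,0,-0.052],
    [146,-0.45,0.45,0,0,0,-0.052],
    [146,-0.4,0.5,0,0,0,-0.052],
  ],
)

```text
time_s: 4.0
ee_pos: [0.4488, -0.1086, 0.1104]
eef_rot: [-3.142, 0.0, 0.667]
force: [0.7, -0.4, -0.0]
grip_width: 0.0403
grip_force: 0.4
```

Request:
apply_moves(
  deltas=[
    [146,-0.35,0.55,0,0,0,-0.052],
    [146,-0.35,0.5,0,0,0,-0.052],
    [146,-0.35,0.55,0,0,0,-0.052],
    [146,-0.3,0.6,0,0,0,-0.052],
    [146,-0.25,0.55,0,0,0,-0.052],
    [146,-0.25,0.6,0,0,0,-0.052],
    [146,-0.2,0.6,0,0,0,-0.052],
    [146,-0.15,0.65,0,0,0,-0.052],
    [146,-0.15,0.6,0,0,0,-0.052],
    [146,-0.1,0.65,0,0,0,-0.052],
  ],
)

```text
time_s: 5.0
ee_pos: [0.4265, -0.0519, 0.1112]
eef_rot: [3.137, -0.005, 0.147]
force: [15.3, -17.4, -5.6]
grip_width: 0.0811
grip_force: 10.0
```

```bash
python3 - <<'E'
from h import *
o=st(); print(inv(o['ee_pos']), np.degrees(np.arctan2(*inv(o['ee_pos'])[::-1]))%360, tgt(172.3))
grab('scene','scene2.png'); a=cv2.imread('pics/scene2.png')[170:370,200:440]
cv2.imwrite('pics/scene2c.png',cv2.resize(a,None,fx=3,fy=3,interpolation=cv2.INTER_CUBIC))
E
```

```text
t 5.0 pos [ 0.4265 -0.0519  0.1112] rpy [ 3.137 -0.005  0.147] F [ 15.3 -17.4  -5.6] w 0.0811 q [-0.2   0.18  1.98 -0.    0.98  1.22]
[-0.12005373  0.01437825] 173.1704934084205 (array([ 0.42511077, -0.05018745,  0.11      ]), np.float64(0.13696793185196032))
```

View pics/scene2c.png

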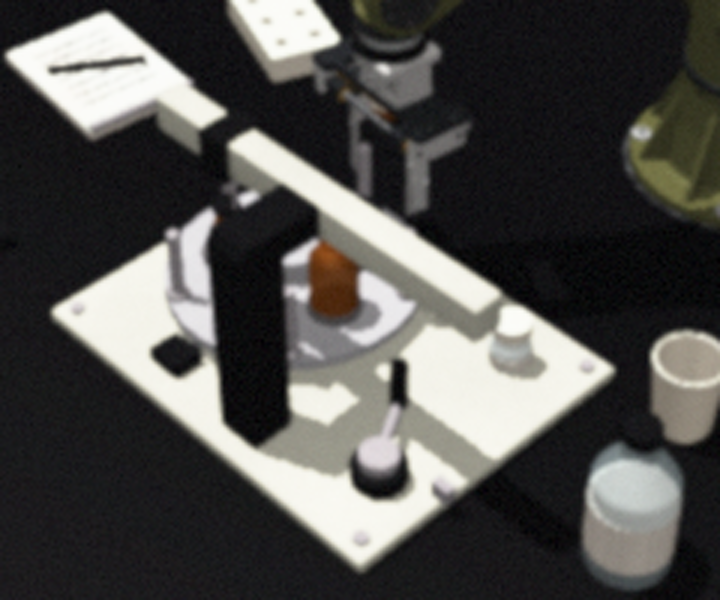

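Scene view: the tall bottle stands at crop (333,300). At the 72° detent the post has pushed the fingers open to 81 mm, because a 10 N grip is too soft. I'll measure the bottle's angle, re-centre on the post and grip it firmly.

```bash
python3 - <<'E'
from h import *
c=load('scene2.png'); g=lambda u,v:(200+u/3-.33,170+v/3-.33)
for th in (64,68,72,76,80,84):
    a=np.radians(th); b=w([[.072*np.cos(a),.072*np.sin(a),z] for z in(.045,.1)]); print(th,((proj(c,b)-[200,170]+.33)*3).round(0).tolist())
o=st()
for a in(180,183,186,189): 
    q,y=tgt(a); print(a,((q-o['ee_pos'])*100).round(2),round(y-o['eef_rot'][2],3))
E
```

```text
64 [[314.0, 312.0], [312.0, 272.0]]
68 [[318.0, 311.0], [317.0, 270.0]]
72 [[323.0, 310.0], [322.0, 269.0]]
76 [[327.0, 308.0], [326.0, 267.0]]
80 [[332.0, 306.0], [331.0, 266.0]]
84 [[336.0, 304.0], [335.0, 264.0]]
t 5.05 pos [ 0.4263 -0.0513  0.1112] rpy [ 3.137 -0.005  0.144] F [ 10.4 -18.7  -3.5] w 0.0822 q [-0.2   0.18  1.98 -0.    0.98  1.22]
180 [ 0.21 -1.49 -0.12] 0.128
183 [ 0.4  -2.11 -0.12] 0.18
186 [ 0.62 -2.71 -0.12] 0.232
189 [ 0.87 -3.29 -0.12] 0.285
```

Request:
apply_moves(
  deltas=[
    [35,0.15,-0.65,0,0,0,0.057],
    [35,0.15,-0.65,0,0,0,0.057],
    [35,0.15,-0.65,0,0,0,0.057],
    [35,0.2,-0.65,0,0,0,0.057],
    [35,0.2,-0.65,0,0,0,0.057],
    [255,0,0,0,0,0,0],
    [255,0,0,0,0,0,0],
    [255,0,0,0,0,0,0],
    [255,0,0,0,0,0,0],
    [255,0,0,0,0,0,0],
  ],
  grip_force=30,
)

```text
time_s: 6.05
ee_pos: [0.4331, -0.0831, 0.1104]
eef_rot: [-3.142, 0.0, 0.433]
force: [-0.3, 0.3, 0.3]
grip_width: 0.0447
grip_force: 0.0
```

```bash
python3 - <<'E'
from h import *
o=st(); p=inv(o['ee_pos']); a=np.degrees(np.arctan2(*p[::-1]))%360; print(p,a,np.hypot(*p))
arc(a,a-40,20,255)
E
```

```text
t 6.05 pos [ 0.4331 -0.0831  0.1104] rpy [-3.142  0.     0.433] F [-0.3  0.3  0.3] w 0.0447 q [-0.27  0.21  1.94  0.    0.99  0.87]
[-0.12203299 -0.01750059] 188.1610683812859 0.12328146958503101
[[255, -0.15, 0.4, 0, 0, 0, -0.035], [255, -0.15, 0.4, 0, 0, 0, -0.035], [255, -0.15, 0.4, 0, 0, 0, -0.035], [255, -0.1, 0.4, 0, 0, 0, -0.035], [255, -0.15, 0.4, 0, 0, 0, -0.035], [255, -0.1, 0.45, 0, 0, 0, -0.035], [255, -0.05, 0.4, 0, 0, 0, -0.035], [255, -0.05, 0.4, 0, 0, 0, -0.035], [255, -0.05, 0.45, 0, 0, 0, -0.035], [255, -0.05, 0.4, 0, 0, 0, -0.035]]
[[255, 0.0, 0.45, 0, 0, 0, -0.035], [255, -0.05, 0.4, 0, 0, 0, -0.035], [255, 0.05, 0.45, 0, 0, 0, -0.035], [255, 0.0, 0.4, 0, 0, 0, -0.035], [255, 0.05, 0.45, 0, 0, 0, -0.035], [255, 0.05, 0.4, 0, 0, 0, -0.035], [255, 0.05, 0.45, 0, 0, 0, -0.035], [255, 0.1, 0.4, 0, 0, 0, -0.035], [255, 0.1, 0.4, 0, 0, 0, -0.035], [255, 0.1, 0.45, 0, 0, 0, -0.035]]
```

Request:
apply_moves(
  deltas=[
    [255,0,0,0,0,0,0],
    [255,0,0,0,0,0,0],
    [255,0,0,0,0,0,0],
    [255,0,0,0,0,0,0],
    [255,0,0,0,0,0,0],
    [255,0,0,0,0,0,0],
  ],
)

```text
time_s: 6.65
ee_pos: [0.4332, -0.0836, 0.1105]
eef_rot: [3.141, 0.0, 0.432]
force: [-0.8, -3.6, -0.1]
grip_width: 0.0135
grip_force: 30.0
```

Request:
apply_moves(
  deltas=[
    [255,-0.15,0.4,0,0,0,-0.035],
    [255,-0.15,0.4,0,0,0,-0.035],
    [255,-0.15,0.4,0,0,0,-0.035],
    [255,-0.1,0.4,0,0,0,-0.035],
    [255,-0.15,0.4,0,0,0,-0.035],
  ],
)

```text
time_s: 7.15
ee_pos: [0.4263, -0.0643, 0.1105]
eef_rot: [3.139, -0.0, 0.257]
force: [6.5, -34.2, -12.6]
grip_width: 0.0135
grip_force: 30.0
```

Request:
apply_moves(
  deltas=[
    [255,-0.1,0.45,0,0,0,-0.035],
    [255,-0.05,0.4,0,0,0,-0.035],
    [255,-0.05,0.4,0,0,0,-0.035],
    [255,-0.05,0.45,0,0,0,-0.035],
    [255,-0.05,0.4,0,0,0,-0.035],
  ],
)

```text
time_s: 7.65
ee_pos: [0.4224, -0.0421, 0.1104]
eef_rot: [-3.141, 0.002, 0.081]
force: [-6.7, -1.1, 4.0]
grip_width: 0.0138
grip_force: 30.0
```

Request:
apply_moves(
  deltas=[
    [255,0.0,0.45,0,0,0,-0.035],
    [255,-0.05,0.4,0,0,0,-0.035],
    [255,0.05,0.45,0,0,0,-0.035],
    [255,0.0,0.4,0,0,0,-0.035],
    [255,0.05,0.45,0,0,0,-0.035],
    [255,0.05,0.4,0,0,0,-0.035],
    [255,0.05,0.45,0,0,0,-0.035],
    [255,0.1,0.4,0,0,0,-0.035],
    [255,0.1,0.4,0,0,0,-0.035],
    [255,0.1,0.45,0,0,0,-0.035],
  ],
)

```text
time_s: 8.65
ee_pos: [0.4263, 0.0008, 0.1104]
eef_rot: [3.141, 0.004, -0.268]
force: [-12.3, 2.5, 10.9]
grip_width: 0.0137
grip_force: 30.0
```

```bash
python3 - <<'E'
from h import *
o=st(); p=inv(o['ee_pos']); a=np.degrees(np.arctan2(*p[::-1]))%360; print(p,a,np.hypot(*p)); th=a-108; print('theta',th)
c=grab('top','top2.png'); a=cv2.imread('pics/top2.png')[140:305,200:415]
cv2.imwrite('pics/top2c.png',cv2.resize(a,None,fx=3.6,fy=3.6,interpolation=cv2.INTER_CUBIC))
E
```

```text
t 8.65 pos [0.4263 0.0008 0.1104] rpy [ 3.141  0.004 -0.268] F [-12.3   2.5  10.9] w 0.0137 q [-0.08  0.18  1.98  0.    0.99  1.75]
[-0.10611615  0.06514525] 148.45402312429115 0.12451723356458835
theta 40.454023124291155
```

View pics/top2c.png

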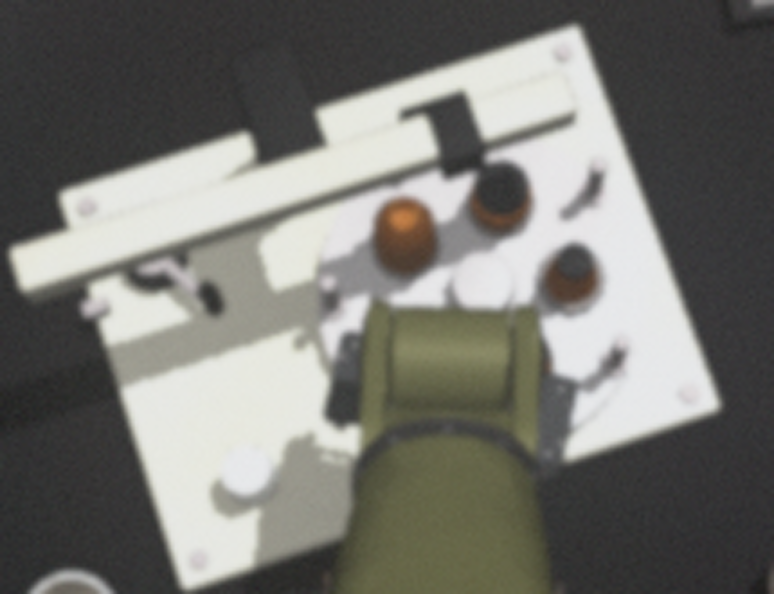

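```bash
python3 - <<'E'
from h import *
c=load('top2.png'); f=lambda u,v:(200+u/3.6-.36,140+v/3.6-.36)
for n,uv,z in[('mouth',(405,212),.15),('p',(328,284),.128),('p',(618,342),.128),('p',(598,165),.128),('flask',(578,255),.117),('jar',(502,182),.106)]:
    q=inv(atz(c,f(*uv),z)); print(n,q,np.hypot(*q),np.degrees(np.arctan2(q[1],q[0]))%360)
E
```

```text
mouth [0.05438417 0.04727491] 0.07205938666191779 40.999682346559496
p [0.02468242 0.12043621] 0.122939422065522 78.41806911536715
p [-0.09056505 -0.07654664] 0.11858084004962789 220.20488604014136
p [ 0.04793924 -0.1094114 ] 0.11945302392134285 293.6609092431629
flask [-0.0131362  -0.07188918] 0.07307950033213581 259.6446756413204
jar [ 0.06486802 -0.0362353 ] 0.0743024700473372 330.81226243760483
```

Request:
apply_moves(
  deltas=[
    [146,0,0,0,0,0,0],
    [146,0,0,0,0,0,0],
    [146,0,0,0,0,0,0],
    [146,0,0,0,0,0,0],
    [146,0,0,0,0,0,0],
    [146,0,0,2,0,0,0],
    [146,0,0,3,0,0,0],
    [146,0,0,3,0,0,0],
  ],
)

```text
time_s: 9.5
ee_pos: [0.4274, 0.0002, 0.1913]
eef_rot: [3.141, 0.001, -0.267]
force: [1.2, -0.1, 0.4]
grip_width: 0.04
grip_force: 0.0
```

Request:
apply_moves(
  deltas=[
    [146,0.52,-1.36,0,0,0,0.125],
    [146,0.52,-1.36,0,0,0,0.125],
    [146,0.52,-1.36,0,0,0,0.125],
    [146,0.52,-1.36,0,0,0,0.125],
    [146,0.52,-1.36,0,0,0,0.125],
    [146,0.52,-1.36,0,0,0,0.125],
    [146,0.52,-1.36,0,0,0,0.125],
    [146,0.52,-1.36,0,0,0,0.125],
    [146,0.52,-1.36,0,0,0,0.125],
    [146,0.52,-1.36,0,0,0,0.125],
  ],
)

```text
time_s: 10.5
ee_pos: [0.4798, -0.1365, 0.1904]
eef_rot: [-3.141, 0.0, 0.988]
force: [-0.2, -0.5, 0.7]
grip_width: 0.0399
grip_force: 0.0
```

```bash
python3 - <<'E'
from h import *
o=st(); q,y=tgt(220.7); print((q-o['ee_pos'])*100,y-o['eef_rot'][2])
E
```

```text
t 10.5 pos [ 0.4798 -0.1365  0.1904] rpy [-3.141  0.     0.988] F [-0.2 -0.5  0.7] w 0.0399 q [-0.35  0.22  1.71 -0.    1.2   0.23]
[-0.16099813  0.14895037 -8.03590682] -0.006140507153728825
```

Request:
apply_moves(
  deltas=[
    [146,-0.15,0.15,-2,0,0,0],
    [146,0,0,-2,0,0,0],
    [146,0,0,-2,0,0,0],
    [146,0,0,-2,0,0,0],
    [255,0,0,0,0,0,0],
    [255,0,0,0,0,0,0],
    [255,0,0,0,0,0,0],
    [255,0,0,0,0,0,0],
    [255,0,0,0,0,0,0],
    [255,0,0,0,0,0,0],
  ],
)

```text
time_s: 11.5
ee_pos: [0.4786, -0.1345, 0.1115]
eef_rot: [3.14, -0.0, 0.983]
force: [-0.4, -0.2, 6.2]
grip_width: 0.0136
grip_force: 30.0
```

```bash
python3 - <<'E'
from h import *
o=st(); p=inv(o['ee_pos']); a=np.degrees(np.arctan2(*p[::-1]))%360; print(p,a,np.hypot(*p))
arc(a,180,20,255)
E
```

```text
t 11.5 pos [ 0.4786 -0.1345  0.1115] rpy [ 3.14  -0.     0.983] F [-0.4 -0.2  6.2] w 0.0136 q [-0.35  0.32  1.79 -0.    1.02  0.24]
[-0.0919408  -0.07923772] 220.75588867754044 0.12137432535023641
[[255, -0.35, 0.25, 0, 0, 0, -0.036], [255, -0.35, 0.25, 0, 0, 0, -0.036], [255, -0.35, 0.3, 0, 0, 0, -0.036], [255, -0.3, 0.25, 0, 0, 0, -0.036], [255, -0.35, 0.3, 0, 0, 0, -0.036], [255, -0.3, 0.3, 0, 0, 0, -0.036], [255, -0.3, 0.35, 0, 0, 0, -0.036], [255, -0.3, 0.3, 0, 0, 0, -0.036], [255, -0.25, 0.35, 0, 0, 0, -0.036], [255, -0.25, 0.35, 0, 0, 0, -0.036]]
[[255, -0.25, 0.35, 0, 0, 0, -0.036], [255, -0.25, 0.35, 0, 0, 0, -0.036], [255, -0.2, 0.4, 0, 0, 0, -0.036], [255, -0.25, 0.35, 0, 0, 0, -0.036], [255, -0.15, 0.4, 0, 0, 0, -0.036], [255, -0.2, 0.4, 0, 0, 0, -0.036], [255, -0.15, 0.4, 0, 0, 0, -0.036], [255, -0.15, 0.4, 0, 0, 0, -0.036], [255, -0.15, 0.4, 0, 0, 0, -0.036], [255, -0.15, 0.45, 0, 0, 0, -0.036]]
```

Request:
apply_moves(
  deltas=[
    [255,-0.35,0.25,0,0,0,-0.036],
    [255,-0.35,0.25,0,0,0,-0.036],
    [255,-0.35,0.3,0,0,0,-0.036],
    [255,-0.3,0.25,0,0,0,-0.036],
    [255,-0.35,0.3,0,0,0,-0.036],
    [255,-0.3,0.3,0,0,0,-0.036],
    [255,-0.3,0.35,0,0,0,-0.036],
    [255,-0.3,0.3,0,0,0,-0.036],
    [255,-0.25,0.35,0,0,0,-0.036],
    [255,-0.25,0.35,0,0,0,-0.036],
  ],
)

```text
time_s: 12.5
ee_pos: [0.4476, -0.1044, 0.1115]
eef_rot: [3.14, -0.001, 0.621]
force: [-0.5, -1.7, 7.0]
grip_width: 0.0135
grip_force: 30.0
```

Request:
apply_moves(
  deltas=[
    [255,-0.25,0.35,0,0,0,-0.036],
    [255,-0.25,0.35,0,0,0,-0.036],
    [255,-0.2,0.4,0,0,0,-0.036],
    [255,-0.25,0.35,0,0,0,-0.036],
    [255,-0.15,0.4,0,0,0,-0.036],
    [255,-0.2,0.4,0,0,0,-0.036],
    [255,-0.15,0.4,0,0,0,-0.036],
    [255,-0.15,0.4,0,0,0,-0.036],
    [255,-0.15,0.4,0,0,0,-0.036],
    [255,-0.15,0.45,0,0,0,-0.036],
  ],
)

```text
time_s: 13.5
ee_pos: [0.4288, -0.0654, 0.1115]
eef_rot: [3.14, -0.002, 0.261]
force: [1.1, 0.7, 6.2]
grip_width: 0.0136
grip_force: 30.0
```

```bash
python3 - <<'E'
from h import *
o=st(); p=inv(o['ee_pos']); a=np.degrees(np.arctan2(*p[::-1]))%360; print(p,a,np.hypot(*p))
E
```

```text
t 13.5 pos [ 0.4288 -0.0654  0.1115] rpy [ 3.14e+00 -2.00e-03  2.61e-01] F [1.1 0.7 6.2] w 0.0136 q [-0.24  0.19  1.96 -0.    0.99  1.07]
[-0.12142619  0.00067356] 179.68218151890858 0.1214280607205616
```

The post is at 179.7° with almost no tangential load, so it sits in the detent. I'll release it, rise and verify from above.

Request:
apply_moves(
  deltas=[
    [146,0,0,0,0,0,0],
    [146,0,0,0,0,0,0],
    [146,0,0,0,0,0,0],
    [146,0,0,0,0,0,0],
    [146,0,0,0,0,0,0],
    [146,0,0,2,0,0,0],
    [146,0,0,3,0,0,0],
    [146,0,0,4,0,0,0],
    [146,0,0,4,0,0,0],
    [146,0,0,2,0,0,0],
  ],
)

```text
time_s: 14.5
ee_pos: [0.4287, -0.0655, 0.2637]
eef_rot: [3.14, -0.003, 0.263]
force: [-0.1, -1.0, -1.2]
grip_width: 0.0397
grip_force: 0.0
```

Request:
apply_moves(
  deltas=[
    [146,-1.0,2.5,0,0,0,0],
    [146,-1.0,3,0,0,0,0],
    [146,-1.0,3,0,0,0,0.01],
    [146,-1.0,3,0,0,0,0],
    [146,-1.0,3,0,0,0,0],
    [146,-0.5,3,0,0,0,0],
    [146,0,3,0,0,0,0],
    [146,0,0,0,0.033,-0.118,0],
    [146,0,0,0,0.033,-0.118,0],
  ],
)

```text
time_s: 15.4
ee_pos: [0.3734, 0.1405, 0.2602]
eef_rot: [3.142, -0.249, 0.275]
force: [1.6, 0.2, -0.1]
grip_width: 0.0398
grip_force: 0.0
```

```bash
cat >> h.py <<'E'
from scipy.spatial.transform import Rotation as R
def lev(y_off_deg,back=0.,lean=28):
    "TCP (world) with the grasp point on the handle at lever angle (deg), back along the tool"
    a=np.arctan2(.210-.245,.057-.118)-np.radians(y_off_deg); h=np.array([.118+.07*np.cos(a),.245+.07*np.sin(a),.08])
    b=np.radians(lean); z=np.array([np.sin(b),0,-np.cos(b)]); return w([h-z*(.006+back)])[0]
E
python3 - <<'E'
from h import *
o=st(); print(o['eef_rot'],lev(0,.13),lev(0),inv(lev(60)), ((lev(0,.13)-o['ee_pos'])*100).round(2))
r=R.from_euler('xyz',o['eef_rot']); print('z_tool',r.apply([0,0,1]),'y',r.apply([0,1,0]))
c=grab('top','top3.png'); a=cv2.imread('pics/top3.png')[140:305,200:415]
cv2.imwrite('pics/top3c.png',cv2.resize(a,None,fx=3.6,fy=3.6,interpolation=cv2.INTER_CUBIC))
for z,p in((.15,[.072,0]),): print('mouth expected crop',(proj(c,w([[*p,z]]))-[200,140]+.36)*3.6)
for k in range(5):
    q=post(k,0);q[2]=.128; print('post',k,((proj(c,q)-[200,140]+.36)*3.6).round(0))
E
```

```text
t 15.4 pos [0.3734 0.1405 0.2602] rpy [ 3.142 -0.249  0.275] F [ 1.6  0.2 -0.1] w 0.0398 q [ 0.27 -0.22  2.01  0.    1.1   1.56]
[ 3.14159101 -0.24864431  0.27463533] [0.48331238 0.16718386 0.20008087] [0.54211041 0.18354271 0.08529769] [0.05465573 0.28016288] [10.99  2.67 -6.01]
z_tool [ 0.2368682   0.06673709 -0.96924693] y [ 2.71195568e-01 -9.62524267e-01  1.58942592e-06]
mouth expected crop [[455.86327185 172.16309366]]
post 0 [[358. 177.]]
post 1 [[359. 357.]]
post 2 [[537. 412.]]
post 3 [[643. 263.]]
post 4 [[531. 121.]]
```

View pics/top3c.png

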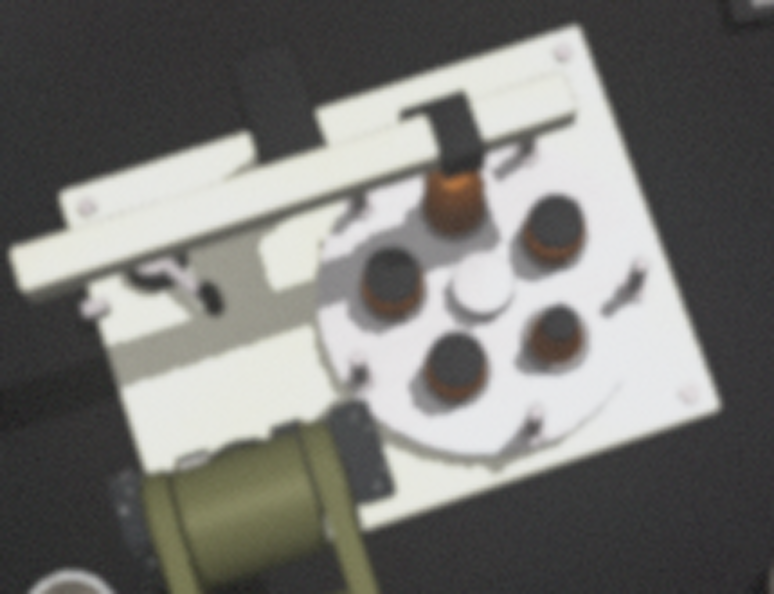

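The posts match their expected places (359,357), (537,412) and (643,263), and the tall bottle stands under the head at about (455,190). The carousel is at 0. Next, the full lean and the approach to the handle.

Request:
apply_moves(
  deltas=[
    [146,0,0,0,0.033,-0.118,0],
    [146,0,0,0,0.033,-0.118,0],
    [146,2,0.5,-0.5,0,0,0],
    [146,2.5,0.55,-1,0,0,0],
    [146,2.5,0.55,-1.5,0,0,0],
    [146,2.5,0.55,-1.5,0,0,0],
    [146,1.5,0.5,-1.5,0,0,0],
    [146,0,0,0,0,0,0],
  ],
  grip_force=60,
)

```text
time_s: 16.25
ee_pos: [0.4835, 0.1661, 0.1981]
eef_rot: [3.142, -0.485, 0.273]
force: [0.0, 0.2, -0.0]
grip_width: 0.0401
grip_force: 0.0
```

```bash
python3 - <<'E'
from h import *
o=st(); r=R.from_euler('xyz',o['eef_rot']); z=r.apply([0,0,1]);print('z_tool',z,'y',r.apply([0,1,0]), 'lean',np.degrees(np.arccos(-z[2])))
print(((lev(0,.13)-o['ee_pos'])*100).round(2),((lev(0)-o['ee_pos'])*100).round(2))
c0=np.array([lev(a) for a in np.linspace(0,64,17)]); print((np.diff(c0,axis=0)*100).round(2).tolist())
c=grab('wrist','wrist1.png')
E
```

```text
t 16.25 pos [0.4835 0.1661 0.1981] rpy [ 3.142 -0.485  0.273] F [ 0.   0.2 -0. ] w 0.0401 q [0.26 0.02 1.99 0.01 0.64 1.54]
z_tool [ 0.44874108  0.12537147 -0.88482396] y [ 2.69138016e-01 -9.63101618e-01  3.14384537e-05] lean 27.770134333851978
[-0.02  0.11  0.2 ] [  5.86   1.75 -11.28]
[[-0.34, 0.36, 0.0], [-0.31, 0.38, 0.0], [-0.28, 0.4, 0.0], [-0.25, 0.42, 0.0], [-0.22, 0.43, 0.0], [-0.19, 0.45, 0.0], [-0.16, 0.46, 0.0], [-0.13, 0.47, 0.0], [-0.1, 0.48, 0.0], [-0.06, 0.48, 0.0], [-0.03, 0.49, 0.0], [0.01, 0.49, 0.0], [0.04, 0.49, 0.0], [0.07, 0.48, 0.0], [0.11, 0.48, 0.0], [0.14, 0.47, 0.0]]
```

View pics/wrist1.png

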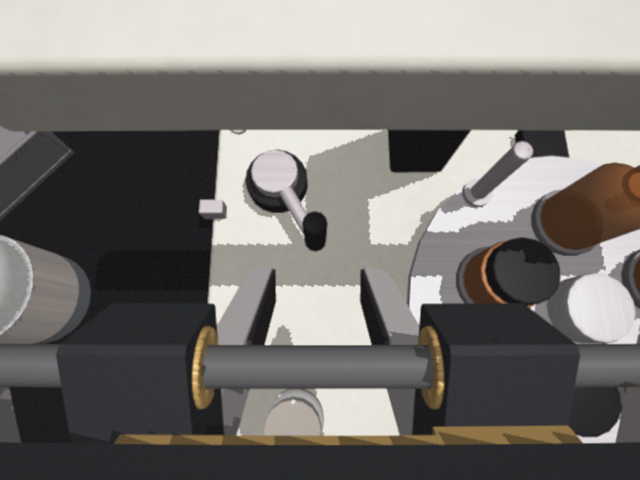

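The handle's top at (315,222) lies on the midline of the finger tips (272 to 365). I'll go in along the tool axis.

Request:
apply_moves(
  deltas=[
    [146,1.0,0.3,-1.9,0,0,0],
    [146,1.0,0.3,-1.9,0,0,0],
    [146,1.0,0.3,-1.9,0,0,0],
    [146,1.0,0.3,-1.9,0,0,0],
    [146,1.0,0.3,-1.9,0,0,0],
    [146,0.9,0.25,-1.8,0,0,0],
    [146,0,0,0,0,0,0],
  ],
)

```text
time_s: 17.0
ee_pos: [0.5417, 0.1835, 0.0864]
eef_rot: [3.142, -0.487, 0.273]
force: [-0.1, 0.6, -0.4]
grip_width: 0.0399
grip_force: 0.0
```

Request:
apply_moves(
  deltas=[
    [146,-0.15,0.5,0,0,0,0],
    [146,-0.15,0.5,0,0,0,0],
    [146,-0.35,0.35,0,0,0,0],
    [146,-0.3,0.4,0,0,0,0],
    [146,-0.3,0.4,0,0,0,0],
    [146,-0.25,0.4,0,0,0,0],
    [146,-0.2,0.45,0,0,0,0],
    [146,-0.2,0.45,0,0,0,0],
    [146,-0.15,0.45,0,0,0,0],
    [146,-0.15,0.45,0,0,0,0],
  ],
)

```text
time_s: 18.0
ee_pos: [0.5198, 0.2275, 0.0872]
eef_rot: [3.141, -0.489, 0.273]
force: [-2.3, -4.8, 2.3]
grip_width: 0.0407
grip_force: 2.1
```

Request:
apply_moves(
  deltas=[
    [146,-0.1,0.5,0,0,0,0],
    [146,-0.05,0.5,0,0,0,0],
    [146,-0.05,0.5,0,0,0,0],
    [146,0,0.5,0,0,0,0],
    [146,0.05,0.5,0,0,0,0],
    [146,0.05,0.45,0,0,0,0],
  ],
)

```text
time_s: 18.6
ee_pos: [0.5188, 0.2569, 0.0871]
eef_rot: [3.141, -0.489, 0.273]
force: [-2.5, -4.9, 2.1]
grip_width: 0.0403
grip_force: 2.4
```

```bash
python3 - <<'E'
from h import *
o=st(); p=inv(o['ee_pos']); q=inv(lev(60)); print(p,q,'rear-pad handle y',p[1]-o['grip_width']/2+.009)
E
```

```text
t 18.6 pos [0.5188 0.2569 0.0871] rpy [ 3.141 -0.489  0.273] F [-2.5 -4.9  2.1] w 0.0403 q [ 0.43  0.35  1.91 -0.19  0.4   1.88]
[0.05168633 0.28707834] [0.05465573 0.28016288] rear-pad handle y 0.27592636851434305
```

Request:
apply_moves(
  deltas=[
    [146,0.1,0.3,0,0,0,0],
    [146,0.0,0.2,0,0,0,0],
    [146,0,0,0,0,0,0],
  ],
)

```text
time_s: 18.9
ee_pos: [0.52, 0.2619, 0.0871]
eef_rot: [3.141, -0.489, 0.273]
force: [0.9, -6.0, -1.1]
grip_width: 0.0399
grip_force: 2.8
```

Request:
apply_moves(
  deltas=[
    [146,0,0.2,0,0,0,0],
    [146,0,0,0,0,0,0],
  ],
)

```text
time_s: 19.1
ee_pos: [0.5201, 0.2633, 0.0871]
eef_rot: [3.141, -0.489, 0.273]
force: [1.8, -10.2, 1.7]
grip_width: 0.0404
grip_force: 5.0
```

Request:
apply_moves(
  deltas=[
    [146,0,0.2,0,0,0,0],
    [146,0,0,0,0,0,0],
  ],
)

```text
time_s: 19.3
ee_pos: [0.5202, 0.264, 0.087]
eef_rot: [3.139, -0.488, 0.272]
force: [1.1, -22.7, 5.0]
grip_width: 0.0406
grip_force: 11.2
```

The force climbs to 22 N with no further motion, so the lever is at its stop. I'll hold it there for a second and then return slowly.

Request:
apply_moves(
  deltas=[
    [146,0,0,0,0,0,0],
    [146,0,0,0,0,0,0],
    [146,0,0,0,0,0,0],
    [146,0,0,0,0,0,0],
    [146,0,0,0,0,0,0],
    [146,0,0,0,0,0,0],
    [146,0,0,0,0,0,0],
    [146,0,0,0,0,0,0],
    [146,0,0,0,0,0,0],
    [146,0,0,0,0,0,0],
  ],
)

```text
time_s: 20.3
ee_pos: [0.5202, 0.2639, 0.087]
eef_rot: [3.139, -0.488, 0.272]
force: [0.6, -22.7, 4.7]
grip_width: 0.0408
grip_force: 11.0
```

Request:
apply_moves(
  deltas=[
    [146,0,-0.4,0,0,0,0],
    [146,-0.1,-0.5,0,0,0,0],
    [146,-0.05,-0.5,0,0,0,0],
    [146,-0.05,-0.45,0,0,0,0],
    [146,0,-0.5,0,0,0,0],
    [146,0.05,-0.5,0,0,0,0],
    [146,0.05,-0.5,0,0,0,0],
    [146,0.1,-0.5,0,0,0,0],
    [146,0.15,-0.45,0,0,0,0],
    [146,0.15,-0.45,0,0,0,0],
  ],
)

```text
time_s: 21.3
ee_pos: [0.5233, 0.2179, 0.0875]
eef_rot: [-3.142, -0.49, 0.273]
force: [2.0, -2.3, -0.1]
grip_width: 0.0405
grip_force: 1.2
```

Request:
apply_moves(
  deltas=[
    [146,0.2,-0.45,0,0,0,0],
    [146,0.2,-0.45,0,0,0,0],
    [146,0.25,-0.4,0,0,0,0],
    [146,0.3,-0.4,0,0,0,0],
    [146,0.3,-0.4,0,0,0,0],
    [146,0.35,-0.35,0,0,0,0],
    [146,0.15,-0.4,0,0,0,0],
    [146,0.1,-0.35,0,0,0,0],
    [146,0,0,0,0,0,0],
    [146,0,0,0,0,0,0],
  ],
)

```text
time_s: 22.3
ee_pos: [0.5416, 0.1861, 0.0874]
eef_rot: [-3.142, -0.49, 0.273]
force: [-0.3, 0.3, -0.2]
grip_width: 0.0405
grip_force: 0.0
```

```bash
python3 - <<'E'
from h import *
o=st(); print(inv(o['ee_pos']),inv(lev(0)))
E
```

```text
t 22.3 pos [0.5416 0.1861 0.0874] rpy [-3.142 -0.49   0.273] F [-0.3  0.3 -0.2] w 0.0405 q [0.27 0.33 1.93 0.01 0.39 1.56]
[0.05466201 0.21279236] [0.0544675  0.21016314]
```

No contact force, so the lever is home. I'll withdraw along the tool axis, then check.

Request:
apply_moves(
  deltas=[
    [146,-0.9,-0.5,1.8,0,0,0],
    [146,-1.0,-0.3,1.9,0,0,0],
    [146,-1.0,-0.3,1.9,0,0,0],
    [146,-1.0,-0.3,1.9,0,0,0],
    [146,-1.0,-0.3,1.9,0,0,0],
    [146,-1.0,-0.3,1.9,0,0,0],
    [146,-2,-0.5,2,0,0,0],
    [146,-3,-0.8,2,0,0,0],
    [146,-3,-0.8,1,0,0,0],
    [146,-3,-0.8,0,0,0,0],
  ],
)

```text
time_s: 23.3
ee_pos: [0.3718, 0.1371, 0.2517]
eef_rot: [3.142, -0.492, 0.273]
force: [-0.9, -1.1, 0.0]
grip_width: 0.0405
grip_force: 0.0
```

```bash
python3 - <<'E'
from h import *
st(); grab('scene','scene3.png'); grab('top','top4.png')
a=cv2.imread('pics/top4.png')[140:305,200:415]; b=cv2.imread('pics/scene3.png')[170:370,200:440]
k=cv2.INTER_CUBIC
a=cv2.resize(a,(390,299),interpolation=k); b=cv2.resize(b,(400,333),interpolation=k)
o=np.zeros((333,790,3),np.uint8); o[:299,:390]=a; o[:,390:]=b; cv2.imwrite('pics/end.png',o)
E
```

```text
t 23.3 pos [0.3718 0.1371 0.2517] rpy [ 3.142 -0.492  0.273] F [-0.9 -1.1  0. ] w 0.0405 q [ 0.26 -0.35  2.17  0.01  0.82  1.55]
```

View pics/end.png

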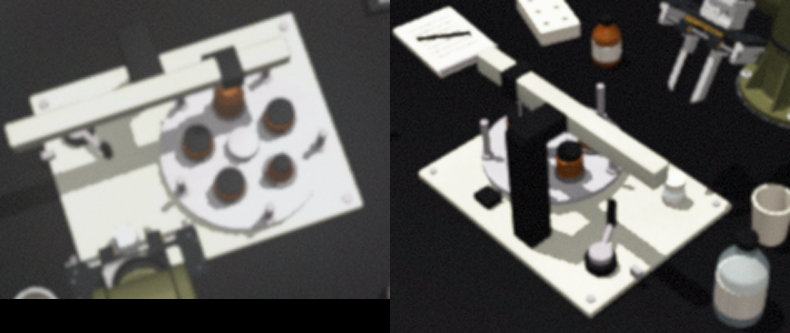

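The final view shows the bottle under the head at (229,98), the lever back home at (105,148), and the jar and other things unmoved. I'm handing in.

```bash
python3 -c "
from station import ctrl
print(ctrl.hand_in())"
```

```text
the job is handed in; nothing more can be done
None
```

Job handed in at about 23 s: the tall bottle sits in its catch beneath the needle, the lever was pushed to its stop, held there for 1 s and returned home, and the other things on the bench look unmoved (no verdict came back).

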